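Slide the tea caddy carriage to the serving mark

ROBOT

A 7-joint arm with a two-finger parallel gripper is mounted at the origin on the work surface. World frame = base frame: x ahead of the robot, y to its left, z up, the work surface at z = 0. Lengths are in m, angles in rad, forces in N, time in s.
With the tool pointing down it reaches from about 0.425 to 1.025 m from the base axis. Payload 3.6 kg.
Tool frame: the origin (TCP) lies on the centre line of the jaws, within the pads' length; the fingertips stand 14 mm ahead of it and the grasp point (between the pads) lies 5 mm behind it (tips_ahead is the distance from the TCP to the fingertips, in m); z points along the fingers, y is the line along which they close (so a half turn about z gives the same grasp; the last joint's range is limited). The gripper opens to 85 mm and grips with 20 to 120 N. Pads are 22 mm wide; open, the fingers measure 114 mm over their backs; the gripper's body (76 mm by 85 mm) begins 54 mm behind the grasp point. The pads swing forward as they close: fully open they stand 13 mm farther back than shut.
Start: joints at [1.048, 0.591, 0.048, 1.609, -0.033, 0.943, -0.034], TCP at [0.301, -0.659, 0.245] pointing down, gripper open.
Joint ranges: [-2.69, 2.69], [-0.47, 2.24], [-1.27, 1.36], [0.19, 2.51], [-1.53, 4.68], [0.08, 2.07], [-3.09, 3.09]. Speed limits (rad/s): [2.57, 2.57, 3.14, 3.14, 3.14, 3.14, 3.14].

INTERFACE

Orientations are given as a unit quaternion [w, x, y, z].
In Python, from station import * gives the robot as it stands.
- The arm moves only by the tool servo_tool, never from a script. Its argument "moves" is a list of rows, each an object with "travel": the shift along the tool's x, y, z in m, a list of three; "spin": the turn about the tool's z in degrees. A call has 1 to 20 rows; each row is the pose to reach, as a shift and turn from the pose commanded when the call began, along the tool's axes at that moment; what a row does not reach only later rows make up. A row lasts 1/10 s, in which the tool goes at most 50 mm and 8.59 degrees, less where a joint would pass 70% of its speed; a pose out of reach is approached as far as the arm can. A call with a gripper value outside its range is refused whole. "jaw" is the finger opening in m, from 0 to 0.0854, set as the call begins (left out, the last holds). The fingers move at their own pace and stop on an object; "squeeze" is the grip in N (left out, the last holds). Time passes only in rows, so rows that repeat a pose let the fingers close. It gives the time, the measured TCP pose, the force, the opening and the grip force at its end, in the units of the state.
- observe(): the state, without advancing time (a new reading comes with each control period).
- read_camera(name): name is "scene" or "top" or "wrist"; returns a dict with "frame" (480x640x3 uint8, blue, green, red), "fovy" (degrees; the focal length in pixels is half the picture's height over the tangent of half this angle, whatever the lens; pixels are square), "cx", "cy" (the principal point, pixels), "R" (3x3) and "t" (3): a world point X has camera coordinates R X + t. Camera axes: x right, y down, z forward; pixel columns grow to the right and rows downward; lengths in m; the calibration is good to about 2 mm. The wrist camera is an equidistant fisheye: a pixel r from the principal point sees the ray r / f radians off the axis. A picture is of the moment at which its call begins. There is no depth.
- finish_job(): hands the job in; it is judged then, once.
Trained networks look in the newest picture that a camera, given by its name, has taken for a name from the list of things; names that differ only in an ending like _2 or _b are one class to them, and where a whole thing is asked for, a point or a joint stands for the part that bears it (a point fixed in the world has none). Each returns a list of dicts, best first, with "score" (0 to 1); they miss things now and then, are a little off and sometimes report something else, mostly with a low value. They report only what shows in the picture. A call takes as long as a camera call. They do not tell look-alikes from the thing itself.
- find_in(camera, target): "location" ([x, y, z] in m, in world coordinates, good to about 4 mm: the middle of the surface that is visible of it).
- regions_of(camera, target): "pixels" (480x640 bool, what is visible of it).
The state is a dict: "time": time; "joint_positions": joint angles; "joint_velocities": joint speeds; "joint_efforts": joint torques, N m; "tool_pos": TCP position; "eef_rot": TCP orientation; "contact_force": force on the tool from outside, world axes, zero at the start; "wrist_torque": the same for the moment, N m; "opening": finger opening in m; "grip_force": force on a finger pad.
Only numpy, scipy, OpenCV 4.12 (cv2) and the standard library are available. Lean on these libraries where they do the work, as an engineer would, in place of code of your own. Each camera call takes 0.05 s, during which the arm holds its last target. There are 200 camera calls.

TASK

The heavy tea-caddy carriage runs almost without friction along its track on the worktop. Reaching into the open bay between its two orange spring buffers, push it along to the green mark and brake it with the other buffer, so that its red pointer comes to rest over the green plate, and take your hand off. Move it smoothly, touch nothing of the carriage but the orange faces of the buffers, never let it run into a stop at either end of the track, and leave the other kitchen things alone.

Things in the scene. Friction and masses are not known exactly. Their poses are not given: they have to be found in the camera images.
- carriage (a joint): How far the carriage has rolled along the track's +y, in m: 0 = at the stop behind it, 0.64 = at the far stop. All that rolls weighs nominally 4.5 kg (true value 25% less to 35% more); drag nominally 0.4 N per m/s plus 0.012 N dry friction, so it coasts for many seconds. Speeds above 0.3 m/s would rattle its crockery.
- track: Fixed level aluminium track 150 mm wide (x), 1170 mm long (y), rails 18 mm high, a 72 mm high dark stop block at each end. Origin: centre of its underside, on the worktop; y = along the track, from the start to the mark. At carriage value q the carriage's middle lies at y = q - 0.32 m, x = 0 in this frame.
- middle (a point): Middle of the carriage: wooden deck 130 (x) by 470 (y) mm, top 37 mm above the worktop, on each end a closed tin (red behind, blue ahead) 124 x 100 mm, lid top 110 mm above the worktop. The tins fill 135 to 235 mm from the middle; between them is the open bay with the buffers. This point: carriage middle, at worktop height, axes as the track's. Do not touch deck or tins.
- buffer_ahead_face (a point): On the face (towards -y) of the orange block before the blue tin, 70 mm up; push it to +y to drive the carriage on. Face 110 mm wide (x), 40 to 92 mm above the worktop, relaxed 95 mm ahead of the carriage middle. Its white cap (8 mm, set back 10 mm) must not be touched. On a 60 N/m spring it yields into the tin by up to 40 mm; hardly damped, it gives the energy back.
- buffer_behind_face (a point): The same mirrored: on the face (towards +y) of the orange block before the red tin, relaxed 95 mm behind the carriage middle; push it to -y to brake the carriage or drive it back. Relaxed, the two faces are 190 mm apart; same size, cap, 60 N/m spring and 40 mm travel.
- buffer_ahead (a joint): How far the buffer ahead is pressed in, in m: 0 relaxed, 0.04 fully in; times 60 N/m gives the push in N.
- buffer_behind (a joint): How far the buffer behind is pressed in, in m: 0 relaxed, 0.04 fully in.
- pointer (a point): Tip of the red pointer, a 10 mm wide bar standing out of the carriage's middle on the track's +x side, 34 mm above the worktop.
- mark_mid (a point): Middle of the top of the green mark, a fixed plate 60 mm (x) by 30 mm (along the track), 20 mm high, beside the track on its +x side; axes as the track's. The pointer is at the mark when within 15 mm of this point along the track. The far stop is reached 80 to 170 mm beyond.
- pepper_mill: Loose steel mill 48 mm wide, 130 mm high, beyond the track; origin at the centre of its foot. Leave alone.
- salt_mill: Loose aluminium mill 48 mm wide, 130 mm high, beyond the track; origin at the centre of its foot. Leave alone.
- sugar_bowl: Loose white bowl 90 mm wide, 60 mm high, beyond the track; origin at the centre of its foot. Leave alone.
- jam_jar: Loose amber jar 70 mm wide, 100 mm high, beyond the track; origin at the centre of its foot. Leave alone.
Mind the look-alikes: they are no part of the job. Several things look just like the part that bears mark_mid: the one meant starts farthest to the robot's left.

How it is judged:
On the way:
1. the carriage stands at the mark, untouched, for a second (y of pointer in the frame of mark_mid between -0.015 and 0.015 m and velocity of joint carriage between -0.01 and 0.01 m/s and value of joint each of buffer_ahead, buffer_behind below 0.003 m), for 1 s.
At the end, for the whole second after the job is handed in: The pointer is within 15 mm of the middle of the green mark along the track, the carriage slower than 10 mm/s, both buffers relaxed (pressed less than 3 mm) and the hand off (all of step 1); the robot touches nothing.
It fails at once if the carriage strikes a stop (value of joint carriage above 0.635 m or value of joint carriage below 0.005 m).
It fails at once if the carriage goes faster than 0.3 m/s (velocity of joint carriage above 0.3 m/s or velocity of joint carriage below -0.3 m/s).
It fails at once if deck, tins or the buffers' white caps are touched (more than 1 N) (contact force between anything else and carriage_c0 above 1 N or contact force between anything else and carriage_c1 above 1 N or contact force between anything else and carriage_c2 above 1 N or contact force between anything else and carriage_c3 above 1 N or contact force between anything else and carriage_c4 above 1 N or contact force between anything else and buffer_ahead_c1 above 1 N or contact force between anything else and buffer_behind_c1 above 1 N).
It fails at once if a bystander is moved by more than 30 mm (distance of any of pepper_mill, salt_mill, sugar_bowl, jam_jar from where it was at the start of the episode above 0.03 m).
It also fails if it takes over 38 s, if anything falls off the work surface, if the arm or the gripper's body presses on something with over 40 N, if the wrist force passes 120 N, or if a joint passes its speed limit or range.

## Working session

There is one attempt and no reset: what is moved stays moved. The work goes in short steps, Python scripts to look and compute and a tool call to move; the robot and the scene stay as the last step left them, time stands still between calls to the robot, and variables do not carry over. Pictures are saved under pics/ and viewed, at most 10 in all, crops included, and the job is handed in when it is done.

Besides the shell and the picture viewer there is one more tool, called after ">>>" by a JSON object that holds its "api" and its "payload". servo_tool: Moves the arm, as the interface text tells. Its arguments: {"type":"object","properties":{"moves":{"type":"array"},"jaw":{"type":"number"},"squeeze":{"type":"number"}},"required":["moves"]}

```bash
mkdir -p pics; python3 - <<'E'
from station import *
import cv2
s=observe(); print(s['time'],s['tool_pos'],s['eef_rot'],s['opening'],s['contact_force'])
for c in ['scene','top']:
    r=read_camera(c); cv2.imwrite(f'pics/{c}0.png',r['frame']); print(c,r['R'],r['t'],r['fovy'],r['cx'],r['cy'])
    for n in ['track','middle','buffer_ahead_face','buffer_behind_face','pointer','mark_mid','pepper_mill','salt_mill','sugar_bowl','jam_jar']:
        for d in find_in(c,n): print(n,d['location'],round(d['score'],2))
print(observe()['time'])
E
```

```text
0.0 [ 0.30114348 -0.65862112  0.24414344] [-1.07104832e-03  9.77093866e-01  2.12805889e-01 -2.89015662e-04] 0.08547964675508078 [-0.33074388 -1.05034776 -0.489629  ]
scene [[ 0.81214251  0.58318735 -0.01780593]
 [ 0.35943279 -0.52411677 -0.77208139]
 [-0.45960049  0.62064009 -0.63527417]] [-0.44133727 -0.20573641  1.4491274 ] 54.216813972997926 329.2154187707598 242.11837283252174
track [0.5309, -0.2446, 0.0377] 0.76
middle [0.5217, -0.2884, 0.0748] 0.75
middle [0.5135, -0.1434, 0.0891] 0.38
buffer_ahead_face [0.748, 0.2301, 0.0758] 0.32
buffer_behind_face [0.5265, -0.356, 0.0992] 0.89
pointer [0.5215, -0.2874, 0.0773] 0.79
mark_mid [0.8527, 0.0135, 0.0191] 0.69
mark_mid [0.6335, 0.2066, 0.0235] 0.52
mark_mid [0.364, 0.1255, 0.0204] 0.46
pepper_mill [0.747, 0.2307, 0.0789] 0.67
salt_mill [0.7574, 0.0665, 0.081] 0.56
sugar_bowl [0.7419, -0.2176, 0.0365] 0.93
jam_jar [0.7891, -0.1238, 0.0728] 0.8
jam_jar [0.515, -0.1389, 0.0857] 0.19
top [[-0.02421672 -0.99969405  0.00503532]
 [-0.99500052  0.02361426 -0.0970378 ]
 [ 0.09688921 -0.00736009 -0.99526796]] [-0.06833007  0.62922989  1.15708176] 46.73669693124957 326.68564847934374 232.0274264313499
track [0.5054, 0.0207, 0.0164] 0.97
middle [0.4967, -0.2525, 0.0978] 0.92
buffer_ahead_face [0.4976, -0.1256, 0.1006] 0.69
buffer_behind_face [0.492, -0.3488, 0.1022] 0.76
pointer [0.4923, -0.2494, 0.0999] 0.86
pointer [0.7292, 0.2395, 0.1294] 0.56
mark_mid [0.628, 0.2172, 0.0172] 0.82
mark_mid [0.6531, 0.1115, 0.0186] 0.71
mark_mid [0.8455, 0.0266, 0.0187] 0.6
mark_mid [0.3565, 0.1347, 0.023] 0.55
pepper_mill [0.7319, 0.2386, 0.1281] 0.69
pepper_mill [0.6287, 0.2165, 0.0201] 0.2
salt_mill [0.7378, 0.0813, 0.1261] 0.67
sugar_bowl [0.7583, -0.2406, 0.0245] 0.97
jam_jar [0.7636, -0.0963, 0.0997] 0.66
1.1
```

View pics/top0.png

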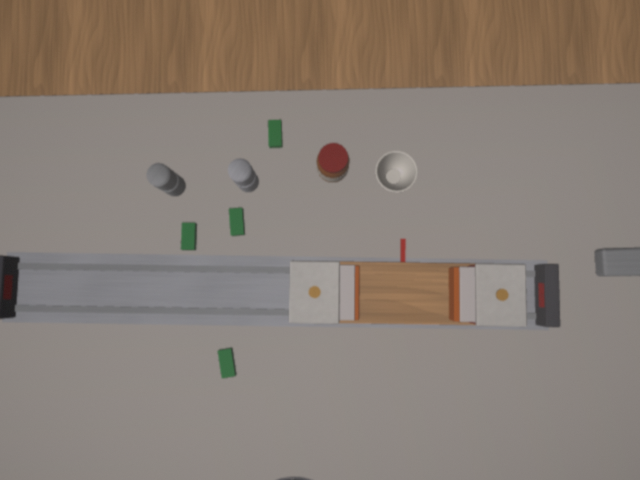

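View pics/scene0.png

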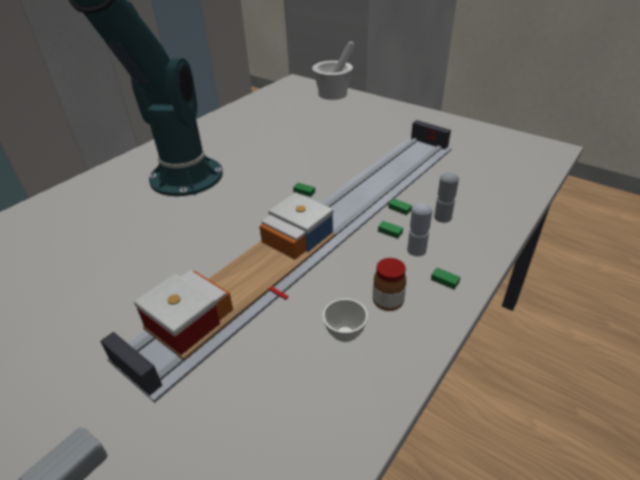

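The top view shows the carriage at the −y end, with its pointer at about (403,245). The leftmost green plate is at (189,236), so that one is the target. Look-alikes are at (237,221), (275,133) and (227,362).

```bash
cat > h.py <<'E'
from station import *
import cv2, numpy as np
def back(r,uv,z):
    f=240/np.tan(np.radians(r['fovy'])/2); R=np.array(r['R']); t=np.array(r['t'])
    d=R.T@np.array([(uv[0]-r['cx'])/f,(uv[1]-r['cy'])/f,1]); c=-R.T@t
    return c+d*(z-c[2])/d[2]
def proj(r,X):
    f=240/np.tan(np.radians(r['fovy'])/2); p=np.array(r['R'])@X+np.array(r['t'])
    return f*p[0]/p[2]+r['cx'], f*p[1]/p[2]+r['cy']
def blobs(m,amin=15):
    n,l,s,c=cv2.connectedComponentsWithStats(m.astype('uint8'))
    return [(s[i,4],c[i],s[i,:4]) for i in range(1,n) if s[i,4]>=amin]
def red(f): 
    f=f.astype(int); return (f[...,2]>110)&(f[...,1]<60)&(f[...,0]<60)
def green(f):
    f=f.astype(int); return (f[...,1]>60)&(f[...,2]<.6*f[...,1])&(f[...,0]<.75*f[...,1])
E
python3 - <<'E'
from h import *
for c in ['top','scene']:
    r=read_camera(c); f=r['frame']
    for a,p,b in blobs(green(f)): print(c,'green',a,p.round(1),b,back(r,p,.017 if c=='scene' else .02).round(4))
    for a,p,b in blobs(red(f)): print(c,'red',a,p.round(1),b,back(r,p,.034).round(4))
    m=regions_of(c,'track')
    if c=='top' and m:
        M=m[0]['pixels']; E=[]
        for rng in [range(30,280)]:
            lo=[(u,np.where(M[:,u])[0].min()) for u in rng]; hi=[(u,np.where(M[:,u])[0].max()) for u in rng]
            for e in (lo,hi):
                A=np.array([back(r,p,.018)[:2] for p in e]); print('edge',np.polyfit(A[:,1],A[:,0],1))
    print(f[255,403] if c=='top' else f[293,279])
E
```

```text
top green 279 [274.7 132.7] [269 121  12  25] [0.8501 0.0252 0.02  ]
top green 280 [236.3 221.1] [230 209  13  26] [0.6568 0.1113 0.02  ]
top green 286 [187.9 236.1] [182 224  13  25] [0.6267 0.2157 0.02  ]
top green 293 [226.2 362.7] [219 350  15  27] [0.3569 0.1349 0.02  ]
top red 579 [332.4 157.2] [319 144  28  27] [ 0.7892 -0.0997  0.034 ]
top red 42 [402.5 250. ] [402 240   2  21] [ 0.5849 -0.2437  0.034 ]
top red 24 [540.7 289.3] [540 284   3  12] [ 0.4946 -0.533   0.034 ]
top red 17 [541.3 300.8] [540 297   3   9] [ 0.4704 -0.5328  0.034 ]
edge [0.03921099 0.57680154]
edge [0.04099693 0.4296762 ]
[ 50  54 146]
scene green 102 [304.  187.8] [295 184  19   9] [0.3614 0.1292 0.017 ]
scene green 130 [399.7 204.7] [389 199  22  12] [0.6303 0.2092 0.017 ]
scene green 149 [390.5 227.8] [379 222  23  13] [0.661  0.1057 0.017 ]
scene green 215 [445.8 276.3] [433 269  26  16] [0.8532 0.0204 0.017 ]
scene red 368 [390.8 266.9] [377 259  28  17] [ 0.7441 -0.0395  0.034 ]
scene red 63 [277.7 292.3] [269 287  18  12] [ 0.5851 -0.2465  0.034 ]
[ 34  36 146]
```

>>> {"api": "servo_tool", "payload": {"moves": [{"travel":[0.012,-0.011,0],"spin":-2},{"travel":[0.037,-0.034,0],"spin":-6.5},{"travel":[0.067,-0.062,0],"spin":-11.5},{"travel":[0.1,-0.093,0],"spin":-17},{"travel":[0.133,-0.123,0],"spin":-22.5},{"travel":[0.166,-0.154,0],"spin":-28},{"travel":[0.2,-0.185,0],"spin":-34},{"travel":[0.233,-0.216,0],"spin":-40},{"travel":[0.266,-0.246,0],"spin":-45.5},{"travel":[0.299,-0.277,0],"spin":-51},{"travel":[0.329,-0.305,0],"spin":-56},{"travel":[0.351,-0.325,0],"spin":-60},{"travel":[0.364,-0.338,0],"spin":-62},{"travel":[0.371,-0.344,0],"spin":-63.1},{"travel":[0.371,-0.344,0],"spin":-63.1},{"travel":[0.371,-0.344,0],"spin":-63.1}], "jaw": 0}}

```text
time: 2.9
tool_pos: [0.4951, -0.1939, 0.2452]
eef_rot: [0.0, 0.722, 0.692, -0.001]
contact_force: [-0.6, -0.8, -0.3]
opening: -0.0001
grip_force: 0.0
```

>>> {"api": "servo_tool", "payload": {"moves": [{"travel":[0,0,0.012],"spin":0},{"travel":[0,0,0.04],"spin":0},{"travel":[0,0,0.07],"spin":0},{"travel":[0,0,0.1],"spin":0},{"travel":[0,0,0.125],"spin":0},{"travel":[0,0,0.145],"spin":0},{"travel":[0,0,0.155],"spin":0},{"travel":[0,0,0.16],"spin":0},{"travel":[0,0,0.16],"spin":0},{"travel":[0,0,0.16],"spin":0}]}}

```text
time: 3.9
tool_pos: [0.4963, -0.1927, 0.0859]
eef_rot: [0.001, 0.721, 0.692, 0.0]
contact_force: [1.5, -0.5, 0.0]
opening: -0.0003
grip_force: 0.0
```

```bash
cat >> h.py <<'E'
U=np.array([.04,.9992])
SM=U@np.array([.6267,.2157])
def redsoft(f):
    f=f.astype(int); return (f[...,2]-np.maximum(f[...,1],f[...,0])>45)
def pointer(r,name,ref=None):
    """along-track offset of pointer from mark, weighted centroid of red near its expected line"""
    f=r['frame'].astype(float); w=np.clip(f[...,2]-1.25*np.maximum(f[...,1],f[...,0]),0,None)
    w[w<25]=0
    M=np.zeros((480,640),np.uint8)
    # strip of track frame: x 0.083..0.105 off the axis at z=.034 (pointer sticks out past rail)
    pts=[]
    for o,s in((.084,-.45),(.108,-.45),(.108,.45),(.084,.45)):
        P=np.array([.5032+.04*s+o*1,s-.04*o,.034]); pts.append(proj(r,P))
    cv2.fillPoly(M,[np.array(pts).round().astype(np.int32)],1)
    w=w*M; v,u=np.nonzero(w)
    if len(u)==0: return None
    W=w[v,u]; p=(u@W/W.sum(),v@W/W.sum()); X=back(r,p,.034)
    return U@X[:2]-SM, len(u), X.round(4)
E
python3 - <<'E'
from h import *
for c in ['top','scene']:
    r=read_camera(c); cv2.imwrite(f'pics/{c}1.png',r['frame']); print(pointer(r,c))
s=observe(); print(s['time'],s['tool_pos'])
E
```

```text
(np.float64(-0.46101683807669835), 55, array([ 0.5905, -0.2442,  0.034 ]))
(np.float64(-0.46288045425430524), 49, array([ 0.5902, -0.2461,  0.034 ]))
4.0 [ 0.49645342 -0.19255486  0.08619656]
```

View pics/scene1.png

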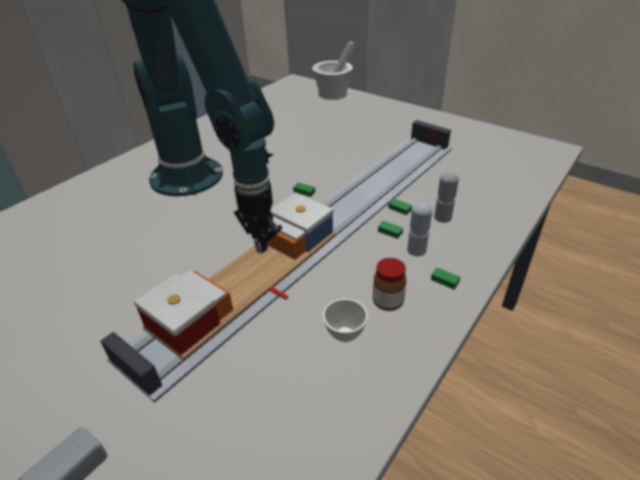

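View pics/top1.png

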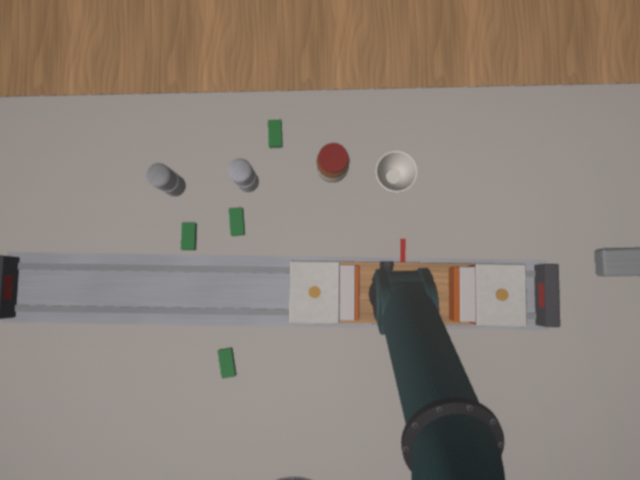

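>>> {"api": "servo_tool", "payload": {"moves": [{"travel":[0,0,0.004],"spin":0},{"travel":[0,0,0.011],"spin":0},{"travel":[0,0,0.016],"spin":0},{"travel":[0,0,0.017],"spin":0},{"travel":[0.003,0,0.017],"spin":0},{"travel":[0.009,0,0.017],"spin":0},{"travel":[0.016,0,0.017],"spin":0},{"travel":[0.023,0,0.017],"spin":0},{"travel":[0.03,0,0.017],"spin":0},{"travel":[0.037,0,0.017],"spin":0},{"travel":[0.044,0,0.017],"spin":0},{"travel":[0.051,0,0.017],"spin":0},{"travel":[0.058,0,0.017],"spin":0},{"travel":[0.065,0,0.017],"spin":0}]}}

```text
time: 5.4
tool_pos: [0.4985, -0.127, 0.0684]
eef_rot: [0.0, 0.721, 0.692, -0.0]
contact_force: [-0.3, -1.3, 0.8]
opening: -0.0003
grip_force: 0.6
```

```bash
cat > m.py <<'E'
from h import *
for k in range(2):
    s=observe(); r=read_camera('top'); p=pointer(r,'top'); ts=U@np.array(s['tool_pos'])[:2]-SM
    print('t',s['time'],'ptr',p and (p[0].round(4),p[1]),'tool s',ts.round(4),'tool-ptr',p and (ts-p[0]).round(4),'z',round(s['tool_pos'][2],4),'F',np.round(s['contact_force'],1), 'lateral',round(s['tool_pos'][0]-.5032-.04*s['tool_pos'][1],4))
E
python3 m.py
```

```text
t 5.4 ptr (np.float64(-0.4511), 60) tool s -0.3476 tool-ptr 0.1035 z 0.0684 F [-0.3 -1.3  0.8] lateral 0.0003
t 5.45 ptr (np.float64(-0.4479), 48) tool s -0.346 tool-ptr 0.1018 z 0.0683 F [ 0.5 -0.7  1.3] lateral 0.0004
```

>>> {"api": "servo_tool", "payload": {"moves": [{"travel":[0.007,0,0],"spin":0},{"travel":[0.014,0,0],"spin":0},{"travel":[0.021,0,0],"spin":0},{"travel":[0.028,0,0],"spin":0},{"travel":[0.035,0,0],"spin":0}]}}

```text
time: 6.0
tool_pos: [0.4999, -0.0914, 0.0683]
eef_rot: [-0.0, 0.721, 0.693, 0.0]
contact_force: [-0.1, 0.6, -0.0]
opening: -0.0001
grip_force: 0.0
```

```bash
python3 m.py
```

```text
t 6.0 ptr (np.float64(-0.3946), 48) tool s -0.3119 tool-ptr 0.0827 z 0.0683 F [-0.1  0.6 -0. ] lateral 0.0003
t 6.05 ptr (np.float64(-0.3893), 60) tool s -0.3103 tool-ptr 0.079 z 0.0683 F [ 0.1  1.1 -0.2] lateral 0.0005
```

>>> {"api": "servo_tool", "payload": {"moves": [{"travel":[0.006,0,0],"spin":0},{"travel":[0.012,0,0],"spin":0},{"travel":[0.018,0,0],"spin":0},{"travel":[0.024,0,0],"spin":0},{"travel":[0.03,0,0],"spin":0},{"travel":[0.036,0,0],"spin":0},{"travel":[0.042,0,0],"spin":0},{"travel":[0.048,0,0],"spin":0},{"travel":[0.054,0,0],"spin":0},{"travel":[0.06,0,0],"spin":0}]}}

```text
time: 7.1
tool_pos: [0.5023, -0.0319, 0.0683]
eef_rot: [-0.0, 0.721, 0.693, -0.0]
contact_force: [1.0, -0.3, -0.1]
opening: 0.0002
grip_force: 0.0
```

```bash
python3 m.py
```

```text
t 7.1 ptr (np.float64(-0.2799), 49) tool s -0.2523 tool-ptr 0.0276 z 0.0683 F [ 1.  -0.3 -0.1] lateral 0.0004
t 7.15 ptr (np.float64(-0.275), 58) tool s -0.251 tool-ptr 0.024 z 0.0683 F [ 0.3  0.4 -0.1] lateral 0.0005
```

>>> {"api": "servo_tool", "payload": {"moves": [{"travel":[0.005,0,0],"spin":0},{"travel":[0.01,0,0],"spin":0},{"travel":[0.015,0,0],"spin":0},{"travel":[0.02,0,0],"spin":0},{"travel":[0.025,0,0],"spin":0},{"travel":[0.03,0,0],"spin":0},{"travel":[0.035,0,0],"spin":0},{"travel":[0.04,0,0],"spin":0},{"travel":[0.045,0,0],"spin":0},{"travel":[0.05,0,0],"spin":0},{"travel":[0.055,0,0],"spin":0},{"travel":[0.06,0,0],"spin":0},{"travel":[0.065,0,0],"spin":0},{"travel":[0.07,0,0],"spin":0}]}}

```text
time: 8.6
tool_pos: [0.5052, 0.038, 0.0683]
eef_rot: [-0.0, 0.721, 0.693, -0.0]
contact_force: [0.3, -0.6, -0.2]
opening: -0.0004
grip_force: 0.0
```

```bash
python3 m.py
```

```text
t 8.6 ptr (np.float64(-0.1412), 57) tool s -0.1825 tool-ptr -0.0413 z 0.0683 F [ 0.3 -0.6 -0.2] lateral 0.0005
t 8.65 ptr (np.float64(-0.1368), 59) tool s -0.1813 tool-ptr -0.0445 z 0.0683 F [-0.3  0.8  0.7] lateral 0.0006
```

>>> {"api": "servo_tool", "payload": {"moves": [{"travel":[0.006,0,0],"spin":0},{"travel":[0.012,0,0],"spin":0},{"travel":[0.018,0,0],"spin":0},{"travel":[0.024,0,0],"spin":0},{"travel":[0.03,0,0],"spin":0},{"travel":[0.036,0,0],"spin":0},{"travel":[0.042,0,0],"spin":0},{"travel":[0.047,0,0],"spin":0},{"travel":[0.052,0,0],"spin":0},{"travel":[0.056,0,0],"spin":0},{"travel":[0.06,0,0],"spin":0},{"travel":[0.064,0,0],"spin":0},{"travel":[0.068,0,0],"spin":0},{"travel":[0.072,0,0],"spin":0},{"travel":[0.075,0,0],"spin":0}]}}

```text
time: 10.2
tool_pos: [0.5082, 0.1131, 0.0683]
eef_rot: [-0.0, 0.721, 0.693, 0.0]
contact_force: [0.4, 0.4, -0.3]
opening: -0.0
grip_force: 0.2
```

```bash
python3 m.py
```

```text
t 10.2 ptr (np.float64(-0.0147), 59) tool s -0.1073 tool-ptr -0.0926 z 0.0683 F [ 0.4  0.4 -0.3] lateral 0.0005
t 10.25 ptr (np.float64(-0.0117), 62) tool s -0.1066 tool-ptr -0.0949 z 0.0683 F [-0.7  1.1  0.2] lateral 0.0005
```

>>> {"api": "servo_tool", "payload": {"moves": [{"travel":[0.0025,0,0],"spin":0},{"travel":[0.005,0,0],"spin":0},{"travel":[0.035,0,0],"spin":0},{"travel":[0.065,0,0],"spin":0},{"travel":[0.085,0,0],"spin":0},{"travel":[0.09,0,0],"spin":0}]}}

```text
time: 10.9
tool_pos: [0.512, 0.2057, 0.0684]
eef_rot: [-0.0, 0.72, 0.694, 0.001]
contact_force: [-0.2, 0.4, 0.2]
opening: -0.0001
grip_force: 0.0
```

```bash
python3 m.py
```

```text
t 10.9 ptr (np.float64(0.0034), 56) tool s -0.0146 tool-ptr -0.018 z 0.0684 F [-0.2  0.4  0.2] lateral 0.0006
t 10.95 ptr (np.float64(0.004), 60) tool s -0.0155 tool-ptr -0.0195 z 0.0683 F [-0.2  0.3 -0.6] lateral 0.0005
```

>>> {"api": "servo_tool", "payload": {"moves": [{"travel":[0,0,0],"spin":0},{"travel":[0,0,0],"spin":0},{"travel":[0,0,0],"spin":0}]}}

```text
time: 11.3
tool_pos: [0.5119, 0.2008, 0.0682]
eef_rot: [0.0, 0.722, 0.692, -0.0]
contact_force: [0.2, 0.3, 0.6]
opening: 0.0002
grip_force: 0.0
```

```bash
python3 m.py
```

```text
t 11.3 ptr (np.float64(0.0083), 60) tool s -0.0195 tool-ptr -0.0278 z 0.0682 F [0.2 0.3 0.6] lateral 0.0006
t 11.35 ptr (np.float64(0.0091), 59) tool s -0.0192 tool-ptr -0.0282 z 0.0683 F [-0.1  0.5 -0. ] lateral 0.0007
```

>>> {"api": "servo_tool", "payload": {"moves": [{"travel":[-0.02,0,0],"spin":0},{"travel":[-0.04,0,0],"spin":0},{"travel":[-0.05,0,0],"spin":0},{"travel":[-0.054,0,0],"spin":0},{"travel":[-0.054,0,0],"spin":0}]}}

```text
time: 11.9
tool_pos: [0.5098, 0.1482, 0.0684]
eef_rot: [-0.0, 0.722, 0.692, 0.0]
contact_force: [-0.7, -0.3, -0.2]
opening: 0.0003
grip_force: 0.0
```

```bash
python3 m.py
```

```text
t 11.9 ptr (np.float64(0.0147), 60) tool s -0.0721 tool-ptr -0.0867 z 0.0684 F [-0.7 -0.3 -0.2] lateral 0.0007
t 11.95 ptr (np.float64(0.0149), 60) tool s -0.0712 tool-ptr -0.0861 z 0.0684 F [-0.3  0.5 -0.4] lateral 0.0007
```

>>> {"api": "servo_tool", "payload": {"moves": [{"travel":[0,0,0],"spin":0},{"travel":[0,0,0],"spin":0},{"travel":[0,0,0],"spin":0},{"travel":[0.02,0,0],"spin":0},{"travel":[0.045,0,0],"spin":0},{"travel":[0.06,0,0],"spin":0},{"travel":[0.06,0,0],"spin":0}]}}

```text
time: 12.7
tool_pos: [0.5122, 0.2118, 0.0684]
eef_rot: [-0.0, 0.72, 0.694, 0.001]
contact_force: [0.2, 0.9, 0.2]
opening: -0.0002
grip_force: 0.0
```

```bash
python3 m.py
```

```text
t 12.7 ptr (np.float64(0.0159), 59) tool s -0.0085 tool-ptr -0.0244 z 0.0684 F [0.2 0.9 0.2] lateral 0.0005
t 12.75 ptr (np.float64(0.0158), 60) tool s -0.0108 tool-ptr -0.0266 z 0.0682 F [-0.1 -0.5 -0.3] lateral 0.0003
```

>>> {"api": "servo_tool", "payload": {"moves": [{"travel":[0,0,0],"spin":0},{"travel":[0,0,0],"spin":0},{"travel":[0,0,0],"spin":0},{"travel":[0,0,0],"spin":0}]}}

```text
time: 13.2
tool_pos: [0.5121, 0.2077, 0.0683]
eef_rot: [0.0, 0.722, 0.692, -0.0]
contact_force: [-0.4, 0.8, 0.5]
opening: -0.0
grip_force: 0.0
```

```bash
python3 m.py
```

```text
t 13.2 ptr (np.float64(0.0158), 58) tool s -0.0125 tool-ptr -0.0283 z 0.0683 F [-0.4  0.8  0.5] lateral 0.0006
t 13.25 ptr (np.float64(0.0158), 59) tool s -0.0124 tool-ptr -0.0282 z 0.0683 F [ 0.3 -0.6  0.7] lateral 0.0006
```

```bash
python3 - <<'E'
from h import *
for c in ['top','scene']:
    r=read_camera(c); p=pointer(r,c); print(c,p)
    f=r['frame'].astype(float); w=np.clip(f[...,1]-1.2*np.maximum(f[...,0],f[...,2]),0,None); u0,v0=map(int,proj(r,np.array([.6267,.2157,.02])))
    M=np.zeros_like(w); M[v0-20:v0+21,u0-20:u0+21]=1; w*=M; v,u=np.nonzero(w>8); X=back(r,(u.mean(),v.mean()),.02); print('mark',X,'s rel',U@X[:2]-SM,len(u))
    cv2.imwrite(f'pics/{c}2.png',cv2.resize(r['frame'][v0-35:v0+65,u0-60:u0+60],None,fx=5,fy=5,interpolation=cv2.INTER_CUBIC))
E
```

```text
top (np.float64(0.015757447708990346), 58, array([0.6078, 0.2322, 0.034 ]))
mark [0.62738835 0.21500323 0.02      ] s rel -0.0006686761796370622 346
scene (np.float64(0.011418844684757234), 29, array([0.6095, 0.2278, 0.034 ]))
mark [0.63388411 0.1984472  0.02      ] s rel -0.016951638283399767 205
```

View pics/top2.png

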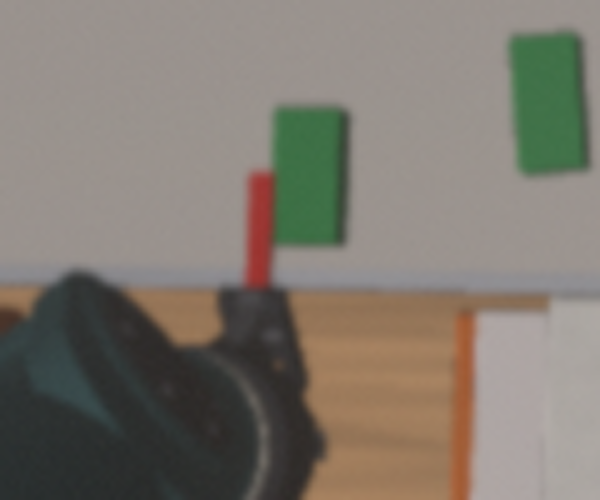

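View pics/scene2.png

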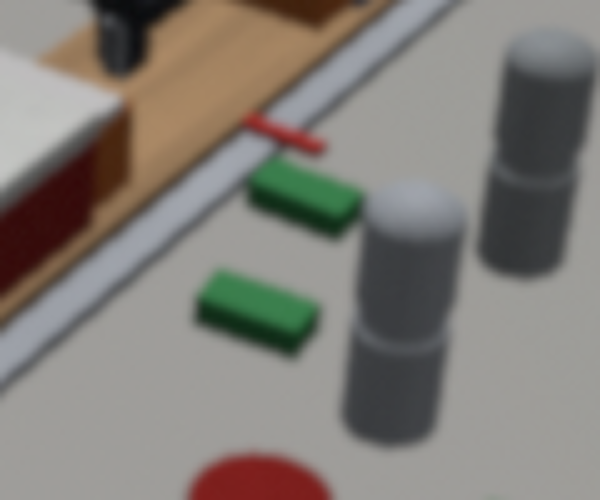

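>>> {"api": "servo_tool", "payload": {"moves": [{"travel":[-0.02,0,0],"spin":0},{"travel":[-0.042,0,0],"spin":0},{"travel":[-0.054,0,0],"spin":0},{"travel":[-0.06,0,0],"spin":0},{"travel":[-0.06,0,0],"spin":0},{"travel":[-0.06,0,0],"spin":0},{"travel":[-0.04,0,0],"spin":0},{"travel":[-0.015,0,0],"spin":0},{"travel":[0,0,0],"spin":0},{"travel":[0,0,0],"spin":0}]}}

```text
time: 14.4
tool_pos: [0.5122, 0.2128, 0.0685]
eef_rot: [-0.001, 0.719, 0.695, 0.001]
contact_force: [1.0, -0.6, -0.3]
opening: 0.0001
grip_force: 0.0
```

```bash
python3 m.py
```

```text
t 14.4 ptr (np.float64(0.0121), 60) tool s -0.0075 tool-ptr -0.0196 z 0.0685 F [ 1.  -0.6 -0.3] lateral 0.0005
t 14.45 ptr (np.float64(0.0119), 59) tool s -0.0101 tool-ptr -0.022 z 0.0683 F [ 0.5 -0.7 -0.1] lateral 0.0003
```

>>> {"api": "servo_tool", "payload": {"moves": [{"travel":[0,0,0],"spin":0},{"travel":[0,0,0],"spin":0},{"travel":[0,0,0],"spin":0},{"travel":[0,0,0],"spin":0}]}}

```text
time: 14.9
tool_pos: [0.5122, 0.2077, 0.0683]
eef_rot: [0.0, 0.722, 0.692, -0.0]
contact_force: [0.6, -0.6, 0.1]
opening: 0.0001
grip_force: 0.0
```

```bash
python3 m.py
```

```text
t 14.9 ptr (np.float64(0.0096), 57) tool s -0.0126 tool-ptr -0.0222 z 0.0683 F [ 0.6 -0.6  0.1] lateral 0.0007
t 14.95 ptr (np.float64(0.0094), 58) tool s -0.0124 tool-ptr -0.0217 z 0.0683 F [-0.4 -0.2 -0.3] lateral 0.0007
```

>>> {"api": "servo_tool", "payload": {"moves": [{"travel":[0,0,0],"spin":0},{"travel":[0,0,0],"spin":0},{"travel":[0,0,0],"spin":0},{"travel":[0,0,0],"spin":0},{"travel":[0,0,0],"spin":0},{"travel":[0,0,0],"spin":0},{"travel":[0,0,0],"spin":0},{"travel":[0,0,0],"spin":0},{"travel":[0,0,0],"spin":0},{"travel":[0,0,0],"spin":0},{"travel":[0,0,0],"spin":0},{"travel":[0,0,0],"spin":0}]}}

```text
time: 16.2
tool_pos: [0.5121, 0.2084, 0.0683]
eef_rot: [-0.0, 0.721, 0.693, -0.0]
contact_force: [-0.5, 0.4, -0.1]
opening: 0.0
grip_force: 0.0
```

```bash
python3 m.py
```

```text
t 16.2 ptr (np.float64(0.0058), 59) tool s -0.0119 tool-ptr -0.0177 z 0.0683 F [-0.5  0.4 -0.1] lateral 0.0006
t 16.25 ptr (np.float64(0.0057), 58) tool s -0.0119 tool-ptr -0.0176 z 0.0683 F [-0.2 -0.2  0.9] lateral 0.0006
```

>>> {"api": "servo_tool", "payload": {"moves": [{"travel":[-0.025,0,0],"spin":0},{"travel":[-0.05,0,0],"spin":0},{"travel":[-0.064,0,0],"spin":0},{"travel":[-0.07,0,0],"spin":0},{"travel":[-0.07,0,0],"spin":0},{"travel":[-0.07,0,0],"spin":0},{"travel":[-0.05,0,0],"spin":0},{"travel":[-0.025,0,0],"spin":0},{"travel":[-0.01,0,0],"spin":0},{"travel":[-0.01,0,0],"spin":0},{"travel":[-0.01,0,0],"spin":0},{"travel":[-0.01,0,0],"spin":0},{"travel":[-0.01,0,0],"spin":0}]}}

```text
time: 17.6
tool_pos: [0.5116, 0.1968, 0.0682]
eef_rot: [0.0, 0.722, 0.692, -0.001]
contact_force: [-0.9, -0.3, -0.1]
opening: -0.0001
grip_force: 0.0
```

```bash
python3 m.py
```

```text
t 17.6 ptr (np.float64(-0.0001), 60) tool s -0.0235 tool-ptr -0.0234 z 0.0682 F [-0.9 -0.3 -0.1] lateral 0.0005
t 17.65 ptr (np.float64(-0.0003), 60) tool s -0.0233 tool-ptr -0.023 z 0.0682 F [-0.4 -0.1  0.6] lateral 0.0006
```

>>> {"api": "servo_tool", "payload": {"moves": [{"travel":[0,0,0],"spin":0},{"travel":[0,0,0],"spin":0},{"travel":[0,0,0],"spin":0},{"travel":[0,0,0],"spin":0},{"travel":[0,0,0],"spin":0},{"travel":[0,0,0],"spin":0},{"travel":[0,0,0],"spin":0},{"travel":[0,0,0],"spin":0},{"travel":[0,0,0],"spin":0},{"travel":[0,0,0],"spin":0}]}}

```text
time: 18.7
tool_pos: [0.5117, 0.1984, 0.0683]
eef_rot: [-0.0, 0.721, 0.693, -0.0]
contact_force: [0.1, 0.4, -0.1]
opening: -0.0
grip_force: 0.0
```

```bash
python3 m.py; python3 - <<'E'
from h import *
r=read_camera('top'); a=r['frame'][200:270,150:260]; r=read_camera('scene'); b=r['frame'][170:240,350:460]
cv2.imwrite('pics/c3.png',cv2.resize(np.vstack([a,b]),None,fx=4,fy=4,interpolation=cv2.INTER_CUBIC))
E
```

```text
t 18.7 ptr (np.float64(-0.0039), 54) tool s -0.0219 tool-ptr -0.018 z 0.0683 F [ 0.1  0.4 -0.1] lateral 0.0006
t 18.75 ptr (np.float64(-0.004), 56) tool s -0.0219 tool-ptr -0.0179 z 0.0683 F [-0.4 -0.8  0.1] lateral 0.0006
```

View pics/c3.png

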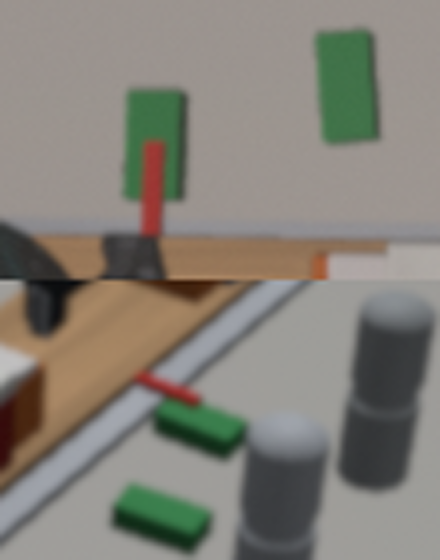

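The pointer now lies over the plate, almost centred in the top view, and the hand stands clear in the bay. I'll let it settle, check once more, and hand in.

>>> {"api": "servo_tool", "payload": {"moves": [{"travel":[0,0,0],"spin":0},{"travel":[0,0,0],"spin":0},{"travel":[0,0,0],"spin":0},{"travel":[0,0,0],"spin":0},{"travel":[0,0,0],"spin":0},{"travel":[0,0,0],"spin":0},{"travel":[0,0,0],"spin":0},{"travel":[0,0,0],"spin":0},{"travel":[0,0,0],"spin":0},{"travel":[0,0,0],"spin":0},{"travel":[0,0,0],"spin":0},{"travel":[0,0,0],"spin":0}]}}

```text
time: 20.1
tool_pos: [0.5117, 0.1984, 0.0683]
eef_rot: [0.0, 0.721, 0.693, 0.0]
contact_force: [-0.6, -0.4, 0.4]
opening: -0.0001
grip_force: 0.0
```

```bash
python3 m.py; python3 -c "
from h import *
r=read_camera('top');p=pointer(r,'top');print(p)
if p and abs(p[0])<.009: print(finish_job())"
```

```text
t 20.1 ptr (np.float64(-0.0048), 59) tool s -0.0219 tool-ptr -0.0171 z 0.0683 F [-0.6 -0.4  0.4] lateral 0.0006
t 20.15 ptr (np.float64(-0.0048), 58) tool s -0.0218 tool-ptr -0.0171 z 0.0683 F [-0.7 -0.7 -0.2] lateral 0.0006
(np.float64(-0.004763394326908144), 59, array([0.6073, 0.2117, 0.034 ]))
the job is handed in; nothing more can be done
None
```

The carriage is at rest with its red pointer over the leftmost green plate, about 5 mm short of its middle by the top camera (within the 15 mm allowed). The hand is clear of both buffers, and I handed the job in at about 20 s; no verdict came back.

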